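# Show the thick cigar tube to the inspection camera

## Task

Get the inspection station ready by pushing its camera carriage fully home against the stop at the far end of its rails, and only then swing the lock lever round behind the carriage as far as it goes. Then take the thickest of the three aluminium cigar tubes out of the wooden cradle and hold it in the air over the camera's oblong window: level, lying along the window's long direction (either end first), its middle over the middle of the window, its axis 120 mm above the glass. Finish still holding it there, motionless, and leave the other tubes, the round tin and the wooden gauge plate where they are.

Things in the scene. Friction and masses are not known exactly. Their poses are not given: they have to be found in the camera images.
- carriage (a joint): travel of the camera carriage, m: 0 = nearest the robot, 0.100 = fully home against the stop at the far end; starts at 0 to 0.04. Moves along +x of push_face, resists with about 3 N, stays where left. A grey block 90 (along the rails) x 100 mm, 55 mm tall, top 77 mm above the table, on two rails whose tops are 22 mm above the table
- station: fixed inspection station: aluminium base plate 310 x 185 x 12 mm carrying rails, stop, carriage and lever. x = along the rails towards the stop. Turned up to 0.25 rad; it stands on the robot's left or right, the cradle on the other side. Origin on the table, on the rails' centre line, 50 mm nearer the robot than the rear face of a carriage that is home
- push_face (a point): centre of the carriage's upright rear face (the face towards the robot, 100 wide x 55 mm tall), 49.5 mm above the table; moves with the carriage. x = travel direction towards the stop, y = to the left along the face, z up
- window (a point): centre of the oblong glass window (26 mm along x by 90 mm along y) on top of the carriage, 77 mm above the table and 45 mm ahead of the rear face; moves with the carriage. x = travel direction, y = the window's long direction, z up
- lever (a joint): lock lever angle, rad: 0 = open (arm points back towards the robot, parallel to the rails, to the right of them), 1.571 = locked at its stop (arm across the rails, knob on their centre line 30 mm behind the rear face of a carriage that is home). Closing turns it clockwise from above; starts at 0 to 0.25, resists with about 1 N at the knob, stays where left
- knob (a point): middle of the gripping height of the upright round black knob (16 mm diameter) at the end of the lever arm, 80 mm from the pivot axis; the point is 50 mm above the table, the knob's bare part runs from 32 to 65 mm above the table; moves with the lever. The flat arm beneath is 24 mm wide, 22 to 32 mm above the table, with a rubber pad 16 mm out on its carriage side
- pivot (a point): point on the lever's upright pivot axis, 50 mm above the table, fixed to the base plate
- thick_tube: the tube to show: plain aluminium, 26 mm diameter, 140 mm long, one end domed (+x) and one flat with a thin dark cap line; about 30 to 65 g. Origin at the middle of its length on its axis; x along the tube. It lies level in any one of the cradle's three notches, axis 63 mm above the table
- short_tube: a slimmer tube of the same kind, 18 mm diameter, 125 mm long, axis 58 mm above the table; stays in the cradle. Origin and axes as for thick_tube
- long_tube: a slimmer tube of the same kind, 20 mm diameter, 160 mm long, axis 59 mm above the table; stays in the cradle. Origin and axes as for thick_tube
- cradle: fixed wooden cradle: board 150 (x) x 210 (y) x 12 mm with two notched rails across it at x = -45 and +45 mm (each 14 mm thick, top 60 mm above the table). Tubes lie along x in V notches at y = -72, 0 and +72 mm; between the rails the tubes are free underneath down to the board. Origin at the centre of its underside. Turned up to 0.25 rad
- gauge: wooden ring gauge, a flat plate 130 x 45 x 8 mm with four holes, lying between station and cradle on the robot side; leave it. Origin under its centre
- tin: round flat steel tin, 70 mm diameter, 30 mm tall, lying between station and cradle; leave it. Origin under its centre
Things that resemble listed ones, but are neither listed nor needed, are in the scene too. What is shaped like the thick_tube but pink or yellow is not meant. There is more than one size of the gauge; the job needs the smaller.

How it is judged:
By the outcome, as a careful person would: the job done as asked, in the order asked, and still so for the second after the job is handed in, while the arm keeps its last pose, push and grip.
It also fails if it takes over 70 s, if anything falls off the work surface, if the arm or the gripper's body presses on something with over 40 N, if the wrist force passes 120 N, or if a joint passes its speed limit or range.

## Robot

A 6-joint arm with a two-finger parallel gripper is mounted at the origin on the work surface. World frame = base frame: x ahead of the robot, y to its left, z up, the work surface at z = 0. Lengths are in m, angles in rad, forces in N, time in s.
With the tool pointing down it reaches from about 0.3 to 0.875 m from the base axis. Payload 6.4 kg.
Tool frame: the origin (TCP) lies between the finger pads; the fingertips stand 25 mm ahead of it and the grasp point (between the pads) lies 6 mm ahead of it; z points along the fingers, y is the line along which they close (so a half turn about z gives the same grasp; the last joint's range is limited). The gripper opens to 85 mm and grips with 20 to 120 N. Pads are 22 mm wide; open, the fingers measure 114 mm over their backs; the gripper's body (76 mm by 85 mm) begins 54 mm behind the grasp point. The pads swing forward as they close: fully open they stand 13 mm farther back than shut.
Start: joints at [-1.548, 0.181, 1.607, -0, 1.354, -0.206], TCP at [0.13, -0.56, 0.223] pointing down, gripper open.
Joint ranges: [-2.99, 2.99], [-0.89, 2.07], [0.3, 2.58], [-1.14, 4.28], [0, 2.63], [-3.12, 3.12]. Speed limits (rad/s): [2.57, 2.57, 3.01, 3.14, 3.14, 3.14].

## Interface

Orientations are given as a unit quaternion [w, x, y, z].
In Python, from bench import ctrl gives the robot as it stands.
- The arm moves only by the tool servo_tool, never from a script. Its argument "series" is text: rows parted by semicolons, each of 7 numbers parted by spaces: the gripper command: -1 is fully open, 1 is shut, values between are in proportion, then the shift along the tool's x, y, z in m, then the turn, a rotation vector about the tool's x, y, z in degrees. A call has 1 to 12 rows; each row is the pose to reach, as a shift and turn from the pose commanded when the call began, along the tool's axes at that moment; what a row does not reach only later rows make up. A row lasts 1/12 s, in which the tool goes at most 41.7 mm and 7.16 degrees, less where a joint would pass 70% of its speed; a pose out of reach is approached as far as the arm can. A call with a gripper value outside its range is refused whole. The fingers move at their own pace and stop on an object; the grip force is fixed at half the most. Time passes only in rows, so rows that repeat a pose let the fingers close. It gives the time, the measured TCP pose, the force, the opening and the grip force at its end, in the units of the state.
- ctrl.get_obs(): the state, without advancing time (a new reading comes with each control period).
- ctrl.camera(name): name is "scene" or "top"; returns a dict with "img" (400x640x3 uint8, red, green, blue), "z_map" (400x640 float32, m along the optical axis (not along the pixel's ray), 0 where there is no reading), "fovy" (degrees; the focal length in pixels is half the picture's height over the tangent of half this angle, whatever the lens; pixels are square), "cx", "cy" (the principal point, pixels), "extrinsics" (4x4, takes a point from camera to world coordinates). Camera axes: x right, y down, z forward; pixel columns grow to the right and rows downward; lengths in m; the calibration is good to about 2 mm. A picture is of the moment at which its call begins.
- ctrl.hand_in(): hands the job in; it is judged then, once.
The state is a dict: "time_s": time; "q": joint angles; "dq": joint speeds; "joint_efforts": joint torques, N m; "eef_pos": TCP position; "eef_rot": TCP orientation; "wrist_force": force on the tool from outside, world axes, zero at the start; "torque": the same for the moment, N m; "opening": opening from 0.0 (shut) to 1.0 (fully open); "grasp_force": force on a finger pad.
Only numpy, scipy, OpenCV 4.12 (cv2) and the standard library are available. Lean on these libraries where they do the work, as an engineer would, in place of code of your own. Each camera call takes 0.05 s, during which the arm holds its last target. There are 200 camera calls.

## Working session

There is one attempt and no reset: what is moved stays moved. The work goes in short steps, Python scripts to look and compute and a tool call to move; the robot and the scene stay as the last step left them, time stands still between calls to the robot, and variables do not carry over. Pictures are saved under pics/ and viewed, at most 10 in all, crops included, and the job is handed in when it is done.

Besides the shell and the picture viewer there is one more tool, called after ">>>" as a command line: name --argument value ..., lists and objects as JSON in quotes. servo_tool: Moves the arm, as the interface text tells. Its arguments: {"type":"object","properties":{"series":{"type":"string"}},"required":["series"]}

```bash
mkdir -p pics
cat > h.py <<'E'
from bench import ctrl
import numpy as np, cv2
def cam(n):
    c=ctrl.camera(n); f=200/np.tan(np.radians(c["fovy"])/2)
    z=c["z_map"]; v,u=np.mgrid[0:400,0:640]
    P=np.stack([(u-c["cx"])/f*z,(v-c["cy"])/f*z,z,np.ones_like(z)],-1)@c["extrinsics"].T
    return c["img"],P[...,:3],z>0
def save(n,img): cv2.imwrite("pics/"+n,cv2.cvtColor(img,cv2.COLOR_RGB2BGR))
E
python3 - <<'E'
from h import *
for n in("top","scene"):
    i,P,m=cam(n); save(n+"1.png",i); np.savez("/tmp/"+n,i=i,P=P,m=m)
    c=ctrl.camera(n); print(n,c["fovy"],c["extrinsics"].round(3).tolist())
o=ctrl.get_obs(); print(o)
E
```

```text
top 44.40135075124486 [[-0.013, -0.998, 0.063, 0.38], [-1.0, 0.015, 0.027, -0.054], [-0.028, -0.063, -0.998, 1.508], [0.0, 0.0, 0.0, 1.0]]
scene 57.50382863147421 [[0.624, 0.631, -0.461, 0.96], [0.782, -0.497, 0.377, -0.443], [0.009, -0.596, -0.803, 0.936], [0.0, 0.0, 0.0, 1.0]]
{'time_s': 0.2, 'q': array([-1.54831082e+00,  1.81283151e-01,  1.60762488e+00, -3.92432237e-05,
        1.35378125e+00, -2.06274446e-01]), 'dq': array([-0.00083799, -0.00072653, -0.00374471,  0.00029818, -0.00083329,
       -0.00048805]), 'joint_efforts': array([ 5.74782025e-04, -4.44782853e+01, -3.51306260e+01, -2.67884616e-04,
        6.63661063e-03, -3.11249983e-05]), 'eef_pos': array([ 0.13040367, -0.55966348,  0.22201434]), 'eef_rot': array([-5.47760996e-04,  9.93465106e-01,  1.14134928e-01,  3.12381374e-05]), 'wrist_force': array([ 0.53932945, -0.43143614,  0.02148848]), 'torque': array([-0.00885132, -0.00636352, -0.03067845]), 'grasp_force': 0.0, 'opening': 0.9997595546669644}
```

View pics/top1.png

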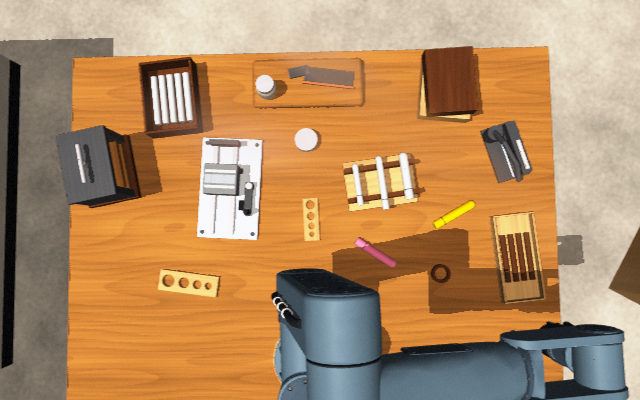

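View pics/scene1.png

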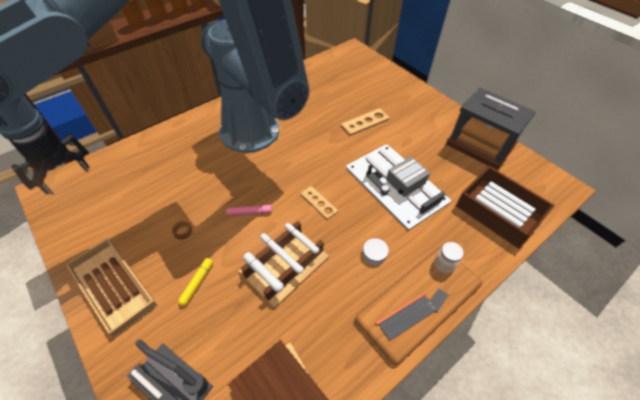

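Top view: the station is at about (230,190) on the robot's left, with the carriage at (222,180) and the black lever and knob at (248,190). The cradle is at (382,182) with three tubes at about columns 358, 383 and 407. The tin is at (307,139) and the small gauge at (311,219). The scene camera sees the same layout.

```bash
python3 - <<'E'
from h import *
for n in("top","scene"):
    D=np.load(f"/tmp/{n}.npz"); P,m,I=D["P"],D["m"],D["i"].astype(int)
    x,y,z=P[...,0],P[...,1],P[...,2]
    def rect(mask,name):
        Q=P[mask]; r=cv2.minAreaRect((Q[:,:2]*1000).astype(np.float32)); print(n,name,len(Q),np.round(r[0],1),np.round(r[1],1),round(r[2],1),"z",np.percentile(Q[:,2],[5,50,95]).round(4))
    if n=="top":
        t=P[225:300:20,200:260:20]; print("table z",P[250,100],P[120,230],P[230,350])
    lum=I.sum(-1); sat=I.max(-1)-I.min(-1)
    box=lambda a,b,c,d:(x>a)&(x<b)&(y>c)&(y<d)&m
    S=box(.3,.75,.1,.4)
    if n=="top":
        B=np.zeros_like(m); B[134:244,192:268]=1; C=np.zeros_like(m); C[148:216,338:424]=1
    else:
        B=np.zeros_like(m); B[140:230,340:455]=1; C=np.zeros_like(m); C[212:305,232:335]=1
    rect(B&m&(z>.007)&(sat<50),"plate")
    rect(B&m&(z>.068)&(z<.09),"cartop")
    rect(B&m&(z>.035)&(z<.07)&(lum<200),"knob?")
    rect(C&m&(z>.006),"cradle")
    tm=(C&m&(z>.045)&(sat<40)&(lum>300)).astype(np.uint8)
    k,L=cv2.connectedComponents(tm)
    for j in range(1,k):
        if (L==j).sum()>25: rect(L==j,"tube")
E
python3 - <<'E'
import cv2,sys
sys.path.insert(0,'.')
a=cv2.imread("pics/top1.png")
c=lambda r0,r1,c0,c1:cv2.resize(a[r0:r1,c0:c1],None,fx=5,fy=5,interpolation=cv2.INTER_CUBIC)
import numpy as np
cv2.imwrite("pics/crop1.png",np.hstack([c(132,244,192,268),c(132,244,340,424)]))
E
```

```text
table z [ 0.33464     0.65241024 -0.00494885] [ 0.7359629   0.24427855 -0.00201761] [ 3.86725502e-01 -1.25283371e-01 -2.61140821e-04]
top plate 5836 [521.6 244.1] [187.2 309.5] 86.8 z [0.0092 0.0163 0.08  ]
top cartop 1041 [515.5 246.7] [134.6 144.3] 87.2 z [0.073  0.0782 0.0834]
top knob? 112 [494.5 211.4] [120.8 120.2] 41.2 z [0.0363 0.0503 0.0669]
top cradle 3577 [ 534.4 -220.8] [260.3 206.8] 89.1 z [0.0077 0.0175 0.0751]
top tube 376 [ 543.8 -289.8] [134.9  28.9] 7.7 z [0.0681 0.0748 0.0807]
top tube 331 [ 526.1 -218.5] [156.5  22.5] 7.4 z [0.0614 0.0683 0.0735]
top tube 225 [ 521.5 -146.9] [120.6  18.4] 7.4 z [0.0594 0.0663 0.0721]
scene plate 4338 [526.6 341.9] [386.8 312.2] 86.5 z [0.0092 0.0147 0.0775]
scene cartop 734 [543.  258.7] [102.8  91.1] 88.1 z [0.0714 0.0765 0.0792]
scene knob? 306 [555.6 241.5] [232.4  96.7] 7.9 z [0.0378 0.0493 0.0655]
scene cradle 4091 [ 505.4 -207.4] [314.4 296.2] 52.7 z [0.0091 0.034  0.0737]
scene tube 251 [ 521.8 -144.2] [123.2  24.9] 7.7 z [0.0563 0.0642 0.0672]
scene tube 374 [ 525.7 -216. ] [156.6  28.2] 6.3 z [0.059  0.0667 0.0699]
scene tube 480 [ 544.6 -286.1] [138.7  32.4] 7.3 z [0.0653 0.0731 0.0767]
```

View pics/crop1.png

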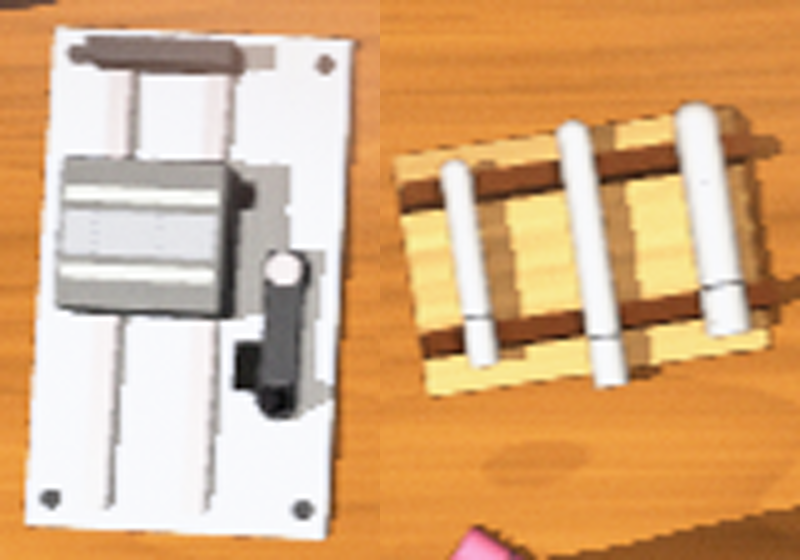

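Crop: the lever's white pivot cap is at about top px (249,186) and its knob at about (247.6,212), nearly open. The thick tube is the rightmost in the cradle (28.9 mm wide, top at z 0.075). Next I refine the carriage, pivot and knob.

Run:
```python
from h import *
for n in("top","scene"):
    D=np.load(f"/tmp/{n}.npz"); P,m,I=D["P"],D["m"],D["i"].astype(int)
    x,y,z=P[...,0],P[...,1],P[...,2]; lum=I.sum(-1)
    def rect(mask,name,big=True):
        if big:
            k,L,s,_=cv2.connectedComponentsWithStats(mask.astype(np.uint8)); mask=L==1+s[1:,4].argmax()
        Q=P[mask]; r=cv2.minAreaRect((Q[:,:2]*1000).astype(np.float32)); print(n,name,len(Q),"c",np.round(r[0],1),np.round(r[1],1),round(r[2],1),"mean",(Q.mean(0)*1000).round(1))
    R=(x>.4)&(x<.65)&(y>.19)&(y<.33)&m
    rect(R&(z>.070)&(z<.085),"cartop")
    rect(R&(z>.1),"high") if (R&(z>.1)).any() else 0
    Lv=(x>.42)&(x<.58)&(y>.155)&(y<.207)&m
    rect(Lv&(lum<230)&(z>.02)&(z<.08),"leverdark")
    rect(Lv&(z>.055)&(z<.085)&(x<.47),"knobtop")
    if n=="top":
        for r in range(182,216,2): print(r,[f"{int(lum[r,c])}/{z[r,c]*1000:.0f}" for c in range(238,258,2)])
        print((P[186,249]*1000).round(),(P[212,247]*1000).round())
```

```text
top cartop 1011 c [543.1 261.7] [101.7  90.7] 87.0 mean [542.6 260.6  78.1]
top leverdark 73 c [457.4 193.6] [46.4 21.1] 39.6 mean [455.2 191.4  42.7]
top knobtop 24 c [446.  188.6] [14.4 13.2] 57.4 mean [445.3 187.7  64.7]
182 ['156/43', '505/16', '542/13', '549/16', '306/33', '577/32', '326/28', '384/31', '568/9', '565/12']
184 ['144/35', '504/14', '549/17', '478/9', '706/35', '730/35', '731/37', '345/33', '480/13', '553/13']
186 ['137/36', '541/7', '552/12', '498/12', '729/41', '734/32', '732/41', '362/33', '433/12', '555/15']
188 ['138/29', '540/15', '548/13', '434/13', '433/34', '733/37', '661/38', '220/25', '442/13', '713/7']
190 ['194/36', '539/16', '535/9', '440/33', '299/36', '280/27', '294/33', '229/21', '563/10', '713/22']
192 ['182/33', '532/10', '542/14', '417/30', '290/32', '283/29', '293/37', '280/15', '561/13', '712/8']
194 ['188/25', '545/14', '540/19', '452/31', '291/37', '298/36', '293/34', '359/23', '556/15', '711/10']
196 ['746/8', '750/12', '749/13', '643/36', '294/37', '291/40', '293/33', '341/13', '561/13', '750/14']
198 ['750/15', '750/14', '751/14', '499/150
[... 451 characters left out ...]
'459/15', '564/13', '749/18']
208 ['476/34', '102/29', '99/36', '246/39', '323/37', '342/32', '230/34', '499/13', '549/11', '574/7']
210 ['715/16', '666/12', '371/12', '122/64', '102/74', '56/33', '151/40', '495/16', '546/18', '552/3']
212 ['751/9', '749/15', '687/15', '149/61', '130/70', '42/48', '121/37', '497/11', '556/13', '554/19']
214 ['750/9', '749/18', '748/7', '430/31', '93/57', '185/31', '277/22', '541/11', '748/17', '751/17']
[523. 178.  42.] [444. 182.  58.]
scene cartop 707 c [542.8 259. ] [102.2  90.6] 88.1 mean [545.  256.1  76.5]
scene leverdark 24 c [449.9 182.3] [ 8.4 15.1] 4.5 mean [450.1 181.5  46.2]
scene knobtop 22 c [446.4 185.2] [14. 15.] 23.9 mean [447.1 183.8  62.3]
```

```bash
cat >> h.py <<'E'
from scipy.spatial.transform import Rotation as R
def rel(p,yaw,o=None):
    o=o or ctrl.get_obs(); w=o["eef_rot"]; Q=R.from_quat([w[1],w[2],w[3],w[0]])
    T=R.from_euler("z",yaw,degrees=True)*R.from_euler("x",180,degrees=True)
    print("rel",p,yaw,"shift",Q.inv().apply(np.array(p)-o["eef_pos"]).round(4),"turn",(Q.inv()*T).as_rotvec(degrees=True).round(2))
E
python3 - <<'E'
from h import *
rel([.4,-.2,.22],13.1); rel([.445,.265,.20],-3)
D=np.load("/tmp/top.npz"); I=D["i"].astype(int); s=np.zeros((400,640),bool); s[180:191,243:254]=1
mk=s&(I.sum(-1)>640)&(np.arange(640)[None]<252); Q=D["P"][mk]; print(len(Q),np.median(Q,0),Q.mean(0))
E
```

```text
rel [0.4, -0.2, 0.22] 13.1 shift [ 0.3441 -0.2892  0.0024] turn [-0.06 -0.01  0.01]
rel [0.445, 0.265, 0.2] -3 shift [ 0.4934 -0.7318  0.0229] turn [-0.06 -0.   16.11]
37 [0.52617404 0.17960522 0.03784286] [0.52687777 0.18106413 0.03550493]
```

>>> servo_tool --series "1 0.344 -0.289 0 0 0 0;1 0.344 -0.289 0 0 0 0;1 0.344 -0.289 0 0 0 0;1 0.344 -0.289 0 0 0 0;1 0.344 -0.289 0 0 0 0;1 0.344 -0.289 0 0 0 0;1 0.344 -0.289 0 0 0 0;1 0.344 -0.289 0 0 0 0;1 0.344 -0.289 0 0 0 0;1 0.344 -0.289 0 0 0 0;1 0.344 -0.289 0 0 0 0;1 0.344 -0.289 0 0 0 0"

```text
time_s: 1.2
eef_pos: [0.4023, -0.1958, 0.2226]
eef_rot: [-0.001, 0.993, 0.117, 0.001]
wrist_force: [0.3, 0.9, -0.7]
opening: 0.002
grasp_force: 0.0
```

Run:
```python
from h import *
o=ctrl.get_obs(); print(o["eef_pos"],o["opening"]); rel([.445,.265,.20],-3)
```

```text
[ 0.40232111 -0.19578979  0.22263379] 0.002004180597452825
rel [0.445, 0.265, 0.2] -3 shift [ 0.1486 -0.4382  0.0235] turn [-0.1  -0.09 16.44]
```

>>> servo_tool --series "1 0.149 -0.438 0.023 0 0 16.4;1 0.149 -0.438 0.023 0 0 16.4;1 0.149 -0.438 0.023 0 0 16.4;1 0.149 -0.438 0.023 0 0 16.4;1 0.149 -0.438 0.023 0 0 16.4;1 0.149 -0.438 0.023 0 0 16.4;1 0.149 -0.438 0.023 0 0 16.4;1 0.149 -0.438 0.023 0 0 16.4;1 0.149 -0.438 0.023 0 0 16.4;1 0.149 -0.438 0.023 0 0 16.4;1 0.149 -0.438 0.023 0 0 16.4;1 0.149 -0.438 0.023 0 0 16.4"

```text
time_s: 2.2
eef_pos: [0.4454, 0.2639, 0.1993]
eef_rot: [-0.001, 1.0, -0.027, -0.0]
wrist_force: [-0.6, -0.3, -0.4]
opening: -0.002
grasp_force: 0.0
```

Run:
```python
from h import *
rel([.445,.265,.065],-3)
```

```text
rel [0.445, 0.265, 0.065] -3 shift [-0.0004 -0.0009  0.1343] turn [-0.08  0.   -0.13]
```

>>> servo_tool --series "1 0 0 0.04 0 0 0;1 0 0 0.08 0 0 0;1 0 0 0.115 0 0 0;1 0 0 0.134 0 0 0;1 0 0 0.134 0 0 0;1 0.02 0 0.134 0 0 0;1 0.03 0 0.134 0 0 0;1 0.04 0 0.134 0 0 0;1 0.05 0 0.134 0 0 0;1 0.06 0 0.134 0 0 0;1 0.07 0 0.134 0 0 0;1 0.078 0 0.134 0 0 0"

```text
time_s: 3.2
eef_pos: [0.5246, 0.2554, 0.067]
eef_rot: [-0.0, 1.0, -0.029, 0.0]
wrist_force: [-3.8, -0.4, 6.0]
opening: 0.005
grasp_force: 3.6
```

>>> servo_tool --series "1 0.005 0 0 0 0 0;1 0.010 0 0 0 0 0;1 0.014 0 0 0 0 0;1 0.018 0 0 0 0 0;1 0.021 0 0 0 0 0;1 0.021 0 0 0 0 0"

```text
time_s: 3.7
eef_pos: [0.546, 0.2541, 0.067]
eef_rot: [-0.0, 1.0, -0.029, 0.001]
wrist_force: [-0.3, 0.1, 5.3]
opening: 0.0
grasp_force: 2.0
```

>>> servo_tool --series "1 0.002 0 0 0 0 0;1 0.004 0 0 0 0 0;1 0.004 0 0 0 0 0"

```text
time_s: 3.95
eef_pos: [0.5496, 0.2539, 0.067]
eef_rot: [-0.0, 1.0, -0.029, 0.001]
wrist_force: [-1.4, -0.9, 5.7]
opening: -0.002
grasp_force: 2.8
```

Run:
```python
from h import *
o=ctrl.get_obs(); print(o["eef_pos"],o["wrist_force"])
for n in("top","scene"):
    I,P,m=cam(n);x,y,z=P[...,0],P[...,1],P[...,2]; print(n,(I.shape))
    if n=="scene":
        k=m&(x>.4)&(x<.75)&(y>.19)&(y<.33)&(z>.07)&(z<.085); k2,L,s,_=cv2.connectedComponentsWithStats(k.astype(np.uint8)); k=L==1+s[1:,4].argmax()
        r=cv2.minAreaRect((P[k][:,:2]*1000).astype(np.float32)); print(r)
    save(n+"2.png",I)
a=cv2.imread("pics/scene2.png")[130:240,330:470]; b=cv2.imread("pics/top2.png")[130:240,190:270]
cv2.imwrite("pics/c2.png",cv2.resize(np.hstack([a,b]),None,fx=3.6,fy=3.6,interpolation=cv2.INTER_CUBIC))
```

```text
[0.54960713 0.25394488 0.06698487] [-1.37627659 -0.9430232   5.65310503]
top (400, 640, 3)
scene (400, 640, 3)
((598.9356689453125, 255.6809539794922), (103.4266128540039, 98.5804672241211), 86.65376281738281)
```

View pics/c2.png

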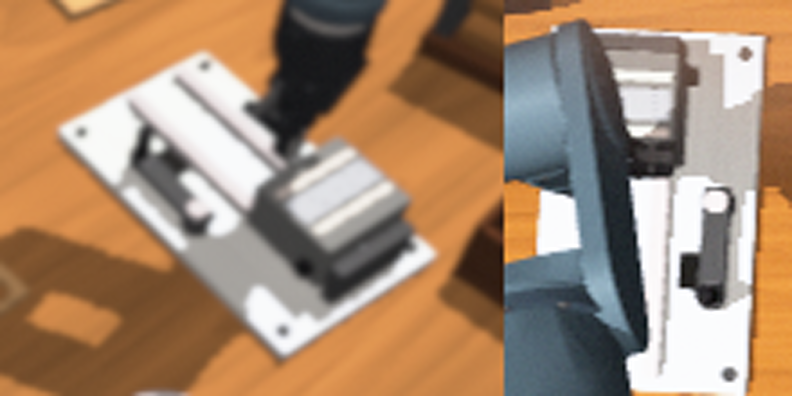

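The carriage is near the stop: the scene crop shows a small gap, if any, at crop (370,270). I keep pushing gently until the force rises.

>>> servo_tool --series "1 0.002 0 0 0 0 0;1 0.004 0 0 0 0 0;1 0.004 0 0 0 0 0"

```text
time_s: 4.3
eef_pos: [0.5514, 0.2538, 0.0668]
eef_rot: [0.0, 1.0, -0.029, -0.001]
wrist_force: [-8.9, -1.7, 12.7]
opening: -0.001
grasp_force: 7.7
```

>>> servo_tool --series "1 0.001 0 0 0 0 0;1 0.002 0 0 0 0 0;1 0.002 0 0 0 0 0"

```text
time_s: 4.55
eef_pos: [0.5516, 0.2538, 0.0667]
eef_rot: [0.0, 1.0, -0.028, -0.003]
wrist_force: [-15.8, -1.9, 16.7]
opening: 0.002
grasp_force: 11.5
```

>>> servo_tool --series "1 -0.015 0 0 0 0 0;1 -0.04 0 0 0 0 0;1 -0.04 0 -0.04 0 0 0;1 -0.04 0 -0.08 0 0 0;1 -0.04 0 -0.1 0 0 0;0.2 -0.04 0 -0.1 0 0 -7;0.2 -0.04 0 -0.1 0 0 -14;0.2 -0.04 0 -0.1 0 0 -21;0.2 -0.04 0 -0.1 0 0 -28;0.2 -0.04 0 -0.1 0 0 -35;0.2 -0.04 0 -0.1 0 0 -42;0.2 -0.04 0 -0.1 0 0 -49"

```text
time_s: 5.55
eef_pos: [0.515, 0.2558, 0.166]
eef_rot: [0.0, 0.92, 0.391, 0.0]
wrist_force: [0.5, 0.2, -0.8]
opening: 0.401
grasp_force: 0.0
```

Run:
```python
from h import *
rel([.446,.187,.12],87)
```

```text
rel [0.446, 0.187, 0.12] 87 shift [-0.0975 -0.0019  0.0459] turn [ 5.000e-02 -3.000e-02 -4.095e+01]
```

>>> servo_tool --series "0 -0.03 0 0 0 0 -7;0 -0.06 0 0 0 0 -14;0 -0.0975 -0.002 0 0 0 -21;0 -0.0975 -0.002 0 0 0 -28;0 -0.0975 -0.002 0.02 0 0 -35;0 -0.0975 -0.002 0.04 0 0 -41;0 -0.0975 -0.002 0.046 0 0 -41;0 -0.0975 -0.002 0.046 0 0 -41"

```text
time_s: 6.22
eef_pos: [0.4439, 0.1872, 0.1183]
eef_rot: [-0.001, 0.728, 0.685, -0.001]
wrist_force: [-1.1, -0.5, -0.2]
opening: 0.5
grasp_force: 0.0
```

Run:
```python
from h import *
rel([.446,.187,.062],87)
I,P,m=cam("scene"); save("s3.png",I); cv2.imwrite("pics/c3.png",cv2.resize(cv2.imread("pics/s3.png")[110:230,320:460],None,fx=4,fy=4,interpolation=cv2.INTER_CUBIC))
D=np.load("/tmp/scene.npz")
x,y,z=P[...,0],P[...,1],P[...,2]; k=m&(x>.42)&(x<.475)&(y>.16)&(y<.21)&(z>.045)&(z<.07); print(k.sum(),P[k].mean(0) if k.any() else "")
```

```text
rel [0.446, 0.187, 0.062] 87 shift [0.     0.0022 0.0563] turn [-0.17  0.04 -0.48]
33 [0.44712295 0.18326208 0.05762206]
```

View pics/c3.png

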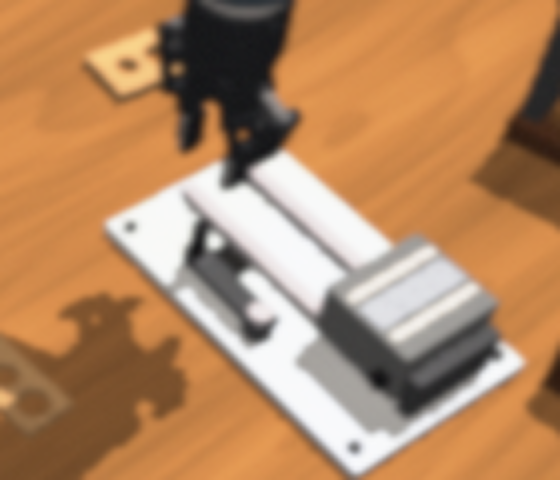

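The open gripper hangs above the knob, which is at crop (200,235). The carriage sits against its stop. Next I descend and grip.

>>> servo_tool --series "0 0 0.002 0.02 0 0 0;0 0 0.002 0.04 0 0 0;0 0 0.002 0.056 0 0 0;0 0 0.002 0.056 0 0 0;1 0 0.002 0.056 0 0 0;1 0 0.002 0.056 0 0 0;1 0 0.002 0.056 0 0 0;1 0 0.002 0.056 0 0 0;1 0 0.002 0.056 0 0 0"

```text
time_s: 7.02
eef_pos: [0.4478, 0.1875, 0.0646]
eef_rot: [0.0, 0.727, 0.686, 0.001]
wrist_force: [0.1, -0.7, -0.1]
opening: -0.001
grasp_force: 0.0
```

Run:
```python
from h import *
I,P,m=cam("scene"); save("s4.png",I); It,Pt,mt=cam("top"); save("t4.png",It)
a=cv2.resize(cv2.imread("pics/s4.png")[130:220,340:440],None,fx=4,fy=4,interpolation=cv2.INTER_CUBIC)
b=cv2.resize(cv2.imread("pics/t4.png")[150:240,190:270],None,fx=4,fy=4,interpolation=cv2.INTER_CUBIC)
cv2.imwrite("pics/c4.png",np.hstack([a,b]))
x,y,z=P[...,0],P[...,1],P[...,2]; lum=I.astype(int).sum(-1)
k=m&(x>.40)&(x<.50)&(y>.14)&(y<.24)&(z>.04)&(z<.1); print(k.sum())
for v in range(164,196,3): print(v,[f"{x[v,u]*1e3:.0f},{y[v,u]*1e3:.0f},{z[v,u]*1e3:.0f}" for u in range(364,388,4)])
```

```text
73
164 ['395,216,10', '445,177,79', '459,179,90', '427,240,22', '429,259,11', '441,265,16']
167 ['406,205,12', '443,181,60', '424,226,13', '437,230,21', '444,243,19', '448,259,11']
170 ['415,197,10', '447,179,51', '433,217,12', '453,213,32', '455,232,21', '457,251,10']
173 ['426,187,12', '448,181,36', '456,191,36', '462,204,32', '461,227,15', '472,234,20']
176 ['435,179,11', '455,175,31', '463,185,32', '471,196,30', '479,206,31', '481,225,19']
179 ['447,167,15', '454,179,12', '472,176,31', '480,187,30', '477,212,10', '487,220,13']
182 ['455,161,11', '462,172,10', '479,171,26', '490,178,31', '496,190,29', '495,213,10']
185 ['463,153,9', '473,161,12', '482,171,14', '497,171,28', '505,181,28', '517,186,36']
188 ['468,150,-0', '482,153,11', '489,164,10', '498,174,12', '517,168,35', '524,179,33']
191 ['475,143,-3', '485,152,1', '500,153,14', '506,166,10', '518,171,18', '532,172,31']
194 ['485,134,-2', '492,146,-4', '503,152,2', '516,157,11', '525,165,14', '536,171,21']
```

View pics/c4.png

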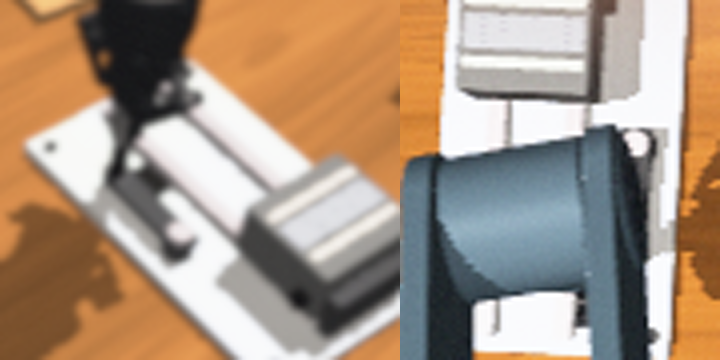

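Run:
```python
from h import *
o=ctrl.get_obs(); print(o["eef_pos"],o["opening"],o["q"])
I,P,m=cam("scene");x,y,z=P[...,0],P[...,1],P[...,2];lum=I.astype(int).sum(-1)
for v in range(148,176,2): print(v,[f"{x[v,u]*1e3:.0f},{y[v,u]*1e3:.0f},{z[v,u]*1e3:.0f}/{lum[v,u]}" for u in range(362,390,3)])
cv2.imwrite("pics/c5.png",cv2.resize(cv2.cvtColor(I,cv2.COLOR_RGB2BGR)[130:190,350:410],None,fx=9,fy=9,interpolation=cv2.INTER_CUBIC))
```

```text
[0.44741932 0.18743886 0.06413968] -0.0019200955438719912 [1.51407525e-01 1.95160471e-01 1.95060468e+00 3.78256173e-05
 9.94859632e-01 2.09016672e-01]
148 ['327,270,0/356', '420,180,129/100', '440,170,150/73', '454,167,164/72', '464,168,171/77', '470,175,171/75', '482,173,181/79', '486,182,179/151', '390,326,15/297', '393,339,10/701']
150 ['334,265,-1/411', '425,175,126/170', '441,171,142/73', '454,169,154/73', '463,171,160/68', '473,173,166/71', '483,174,173/227', '489,180,175/232', '396,320,14/465', '400,333,9/736']
152 ['341,258,-1/438', '349,265,0/368', '437,177,127/125', '453,172,143/78', '462,175,148/72', '470,178,152/83', '395,291,21/343', '493,177,171/253', '497,185,170/373', '501,194,168/619']
154 ['349,250,0/439', '356,258,1/495', '439,175,121/222', '456,169,138/77', '461,177,137/80', '460,192,127/131', '398,288,16/310', '492,180,161/163', '501,183,166/315', '504,192,163/324']
156 ['356,245,-1/575', '371,242,13/683', '440,176,112/335', '454,173,126/94', '460,180,125/77', '960,-443,936/108', '488,173,154/191', '499,173,162/114', '504,180,162/237', '506,191,157/505']
158 ['37
[... 958 characters left out ...]
, '447,178,61/376', '451,187,58/310', '430,230,10/513', '440,232,18/544', '449,238,22/699', '449,254,10/740', '456,261,12/749', '461,271,10/749']
170 ['412,190,12/745', '418,199,11/724', '446,180,50/258', '451,190,46/405', '437,223,11/679', '446,227,16/338', '455,232,21/636', '463,237,25/712', '462,254,12/745', '467,264,10/750']
172 ['418,185,11/746', '437,179,32/652', '449,179,43/107', '448,195,30/307', '455,201,33/399', '463,207,35/178', '459,229,17/400', '468,233,21/674', '469,248,12/726', '476,255,14/748']
174 ['426,178,13/747', '441,175,29/598', '449,181,32/147', '455,188,32/291', '462,195,34/237', '467,204,31/129', '474,211,33/202', '473,228,20/508', '477,239,16/698', '481,250,12/739']
```

View pics/c5.png

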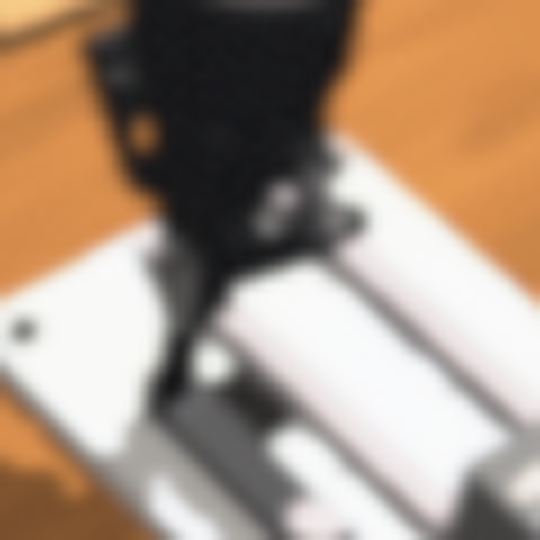

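Crop 5 shows the finger column at crop (175,270) and a dark shape below it at (170,390). The knob can't be told apart from the fingers. I open, lift clear and look again.

>>> servo_tool --series "0 0 0 0 0 0 0;0 0 0 0 0 0 0;0 0 0 0 0 0 0;0 0 0 -0.04 0 0 0;0 0 0 -0.08 0 0 0;0 -0.04 0 -0.1 0 0 0;0 -0.08 0 -0.1 0 0 0;0 -0.12 0 -0.1 0 0 0;0 -0.12 0 -0.1 0 0 0"

```text
time_s: 7.92
eef_pos: [0.4406, 0.0617, 0.1644]
eef_rot: [0.002, 0.729, 0.685, -0.0]
wrist_force: [0.3, -1.7, 0.3]
opening: 0.503
grasp_force: 0.0
```

Run:
```python
from h import *
print(ctrl.get_obs()["eef_pos"])
S=[cam("scene") for _ in range(5)]; T=[cam("top") for _ in range(5)]
for n,F,(v0,v1,u0,u1) in(("scene",S,(150,205,355,410)),("top",T,(176,222,236,262))):
    P=np.median([f[1] for f in F],0); I=F[0][0]; lum=I.astype(int).sum(-1); M=np.zeros(lum.shape,bool); M[v0:v1,u0:u1]=1
    for nm,k in(("knob z>45",M&(P[...,2]>.045)&(P[...,2]<.075)&(P[...,0]<.5)&(P[...,1]<.215)),("white cap",M&(lum>600)&(P[...,2]>.026)&(P[...,2]<.06)&(P[...,0]>.5)),("arm",M&(P[...,2]>.025)&(P[...,2]<.04)&(lum>240)&(lum<340))):
        Q=P[k]; print(n,nm,len(Q),Q.mean(0).round(4) if len(Q) else "",Q.min(0).round(3) if len(Q) else "",Q.max(0).round(3) if len(Q) else "")
    if n=="scene":c=I[150:205,355:410]
    else: d=I[170:225,225:270]
z=lambda c:cv2.resize(c,None,fx=7,fy=7,interpolation=cv2.INTER_CUBIC)
save("c6.png",np.hstack([z(c),z(d)]))
```

```text
[0.4406433  0.06174821 0.16439653]
scene knob z>45 31 [0.4471 0.1836 0.0583] [0.438 0.179 0.047] [0.453 0.192 0.066]
scene white cap 22 [0.525  0.1834 0.0349] [0.512 0.175 0.029] [0.535 0.192 0.037]
scene arm 140 [0.4976 0.1856 0.0308] [0.444 0.169 0.026] [0.608 0.214 0.039]
top knob z>45 0   
top white cap 0   
top arm 1 [0.5356 0.1733 0.0356] [0.536 0.173 0.036] [0.536 0.173 0.036]
```

View pics/c6.png

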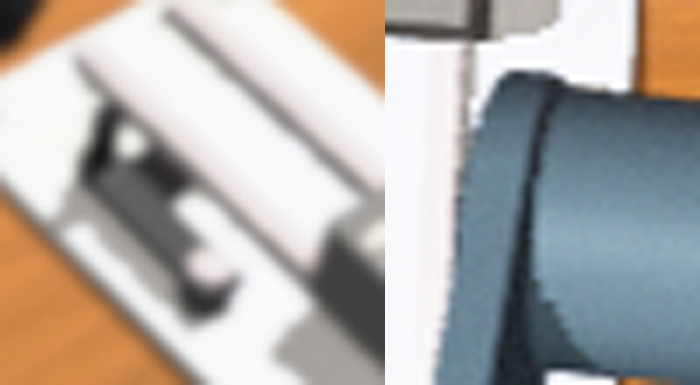

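Crop 6: the knob stands unmoved at left crop (97,150). The finger points in the previous reading stopped near z 0.07, so the tips may have closed above the knob. I check the real fingertip height.

Run:
```python
from h import *
o=ctrl.get_obs(); e=o["eef_pos"]; print(e,o["opening"])
F=[cam("scene") for _ in range(3)]; P=np.median([f[1] for f in F],0); m=F[0][2]
k=m&(np.abs(P[...,0]-e[0])<.09)&(np.abs(P[...,1]-e[1])<.07)&(P[...,2]>.07)&(P[...,2]<e[2]+.03); k2,L,s,_=cv2.connectedComponentsWithStats(k.astype(np.uint8))
for j in range(1,k2):
    if s[j,4]>5:
        Q=P[L==j]; i=Q[:,2].argsort(); print(s[j],"lowest",Q[i[:6]].round(3).tolist(),"mean",Q.mean(0).round(3))
```

```text
[0.44000824 0.06852837 0.16338046] 0.49913759593109225
[334 148   8   7  36] lowest [[0.417, 0.077, 0.174], [0.417, 0.069, 0.174], [0.416, 0.066, 0.175], [0.417, 0.061, 0.175], [0.417, 0.08, 0.175], [0.416, 0.059, 0.176]] mean [0.417 0.067 0.183]
[345 160   8   5  26] lowest [[0.467, 0.059, 0.177], [0.467, 0.056, 0.179], [0.463, 0.055, 0.18], [0.467, 0.059, 0.181], [0.472, 0.066, 0.181], [0.473, 0.058, 0.183]] mean [0.469 0.06  0.186]
```

The tips stand at z ≈ 0.173 with the TCP reading 0.163, so they are about 30 mm shorter than the stated 25 mm ahead. I had closed above the knob. I go back to it lower, checking the tips from near.

```bash
cat >> h.py <<'E'
def tips(n=3):
    o=ctrl.get_obs(); e=o["eef_pos"]; print("eef",e.round(4),"open",round(o["opening"],3),"f",o["wrist_force"].round(1))
    F=[cam("scene") for _ in range(n)]; P=np.median([f[1] for f in F],0); m=F[0][2]
    k=m&(np.abs(P[...,0]-e[0])<.09)&(np.abs(P[...,1]-e[1])<.05)&(P[...,2]>e[2]-.03)&(P[...,2]<e[2]+.03); k2,L,s,_=cv2.connectedComponentsWithStats(k.astype(np.uint8))
    for j in range(1,k2):
        if s[j,4]>5:
            Q=P[L==j]; i=Q[:,2].argsort(); print(s[j],"low",Q[i[:3]].round(3).tolist(),"mean",Q.mean(0).round(3))
E
python3 -c "
from h import *
rel([.444,.188,.08],87)"
```

```text
rel [0.444, 0.188, 0.08] 87 shift [ 0.12   -0.0028  0.0835] turn [-0.02 -0.   -0.23]
```

>>> servo_tool --series "0 0.04 -0.003 0 0 0 0;0 0.08 -0.003 0 0 0 0;0 0.12 -0.003 0 0 0 0;0 0.12 -0.003 0.04 0 0 0;0 0.12 -0.003 0.083 0 0 0;0 0.12 -0.003 0.083 0 0 0;0 0.12 -0.003 0.083 0 0 0"

```text
time_s: 9.15
eef_pos: [0.4415, 0.1874, 0.0787]
eef_rot: [-0.002, 0.727, 0.687, -0.003]
wrist_force: [-1.2, -0.2, 0.2]
opening: 0.503
grasp_force: 0.0
```

```bash
python3 -c "
from h import *
tips(); rel([.444,.188,.03],87)"
```

```text
eef [0.4415 0.1874 0.0787] open 0.503 f [-1.2 -0.2  0.2]
[362 150   8   7  26] low [[0.421, 0.184, 0.091], [0.418, 0.178, 0.093], [0.42, 0.18, 0.093]] mean [0.42  0.186 0.101]
[367 162  13   9  46] low [[0.444, 0.178, 0.049], [0.452, 0.188, 0.049], [0.447, 0.179, 0.051]] mean [0.456 0.182 0.075]
rel [0.444, 0.188, 0.03] 87 shift [ 0.0003 -0.0023  0.0531] turn [ 0.22 -0.05 -0.34]
```

>>> servo_tool --series "0 0 0 0.02 0 0 0;0 0 0 0.035 0 0 0;0 0 0 0.042 0 0 0;0 0 0 0.048 0 0 0;0 0 0 0.048 0 0 0"

```text
time_s: 9.72
eef_pos: [0.4446, 0.1873, 0.0331]
eef_rot: [0.0, 0.727, 0.686, 0.0]
wrist_force: [0.2, -0.2, -0.8]
opening: 0.502
grasp_force: 0.0
```

```bash
python3 -c "
from h import *
tips()
for i in range(3): ctrl.camera('scene'); o=ctrl.get_obs(); print(o['time_s'],o['eef_pos'].round(4),o['wrist_force'].round(1))"
```

```text
eef [0.4446 0.1873 0.0331] open 0.502 f [ 0.2 -0.2 -0.8]
[346 158  52  42 956] low [[0.468, 0.154, 0.003], [0.405, 0.157, 0.003], [0.399, 0.157, 0.003]] mean [0.461 0.187 0.02 ]
9.9167 [0.445  0.1876 0.0337] [0.2 0.5 0.1]
9.9667 [0.4449 0.1877 0.0335] [ 0.  -0.7 -0.5]
10.0167 [0.4447 0.1877 0.0334] [ 0.8 -0.6 -0.5]
```

No contact on the way down. Close.

>>> servo_tool --series "1 0 0 0 0 0 0;1 0 0 0 0 0 0;1 0 0 0 0 0 0;1 0 0 0 0 0 0;1 0 0 0 0 0 0"

```text
time_s: 10.43
eef_pos: [0.4458, 0.1876, 0.0332]
eef_rot: [0.001, 0.727, 0.686, 0.001]
wrist_force: [4.1, -1.2, -1.4]
opening: 0.16
grasp_force: 58.5
```

```bash
cat >> h.py <<'E'
def arc(angs,piv=(.526,.1805)):
    o=ctrl.get_obs(); w=o["eef_rot"]; Q=R.from_quat([w[1],w[2],w[3],w[0]]); e=o["eef_pos"]; p=np.array([*piv,e[2]]); v=e-p; print("r",np.linalg.norm(v),"dir",np.degrees(np.arctan2(v[1],v[0])))
    print(";".join("1 %.4f %.4f %.4f 0 0 %g"%(*np.round(Q.inv().apply(p+R.from_euler("z",-a,degrees=True).apply(v)-e),4),a) for a in angs))
E
python3 -c "
from h import *
arc(range(5,61,5))"
```

```text
r 0.08050555524585956 dir 174.9737508964152
1 0.0070 0.0005 0.0000 0 0 5;1 0.0139 0.0016 0.0000 0 0 10;1 0.0207 0.0034 0.0000 0 0 15;1 0.0274 0.0057 0.0000 0 0 20;1 0.0338 0.0086 0.0000 0 0 25;1 0.0399 0.0120 0.0001 0 0 30;1 0.0457 0.0159 0.0001 0 0 35;1 0.0512 0.0204 0.0001 0 0 40;1 0.0562 0.0253 0.0001 0 0 45;1 0.0608 0.0306 0.0001 0 0 50;1 0.0649 0.0363 0.0002 0 0 55;1 0.0685 0.0423 0.0002 0 0 60
```

>>> servo_tool --series "1 0.007 0.0005 0 0 0 5;1 0.014 0.0015 0 0 0 10;1 0.0205 0.0035 0 0 0 15;1 0.0275 0.0055 0 0 0 20;1 0.034 0.0085 0 0 0 25;1 0.04 0.012 0 0 0 30;1 0.0455 0.016 0 0 0 35;1 0.051 0.0205 0 0 0 40;1 0.056 0.0255 0 0 0 45;1 0.061 0.0305 0 0 0 50;1 0.065 0.0365 0 0 0 55;1 0.0685 0.0425 0 0 0 60"

```text
time_s: 11.43
eef_pos: [0.4908, 0.2539, 0.0332]
eef_rot: [-0.0, 0.973, 0.229, 0.0]
wrist_force: [-1.4, -0.6, 4.2]
opening: 0.163
grasp_force: 59.3
```

```bash
python3 -c "
from h import *
arc(range(4,37,4))"
```

```text
r 0.08142168646475821 dir 115.64411801380675
1 0.0057 0.0003 0.0000 0 0 4;1 0.0113 0.0010 0.0000 0 0 8;1 0.0169 0.0020 0.0000 0 0 12;1 0.0224 0.0035 0.0000 0 0 16;1 0.0278 0.0053 0.0000 0 0 20;1 0.0330 0.0075 0.0000 0 0 24;1 0.0381 0.0101 0.0000 0 0 28;1 0.0430 0.0130 0.0000 0 0 32;1 0.0476 0.0162 0.0000 0 0 36
```

>>> servo_tool --series "1 0.0055 0.0005 0 0 0 4;1 0.0115 0.001 0 0 0 8;1 0.017 0.002 0 0 0 12;1 0.0225 0.0035 0 0 0 16;1 0.028 0.0055 0 0 0 20;1 0.033 0.0075 0 0 0 24;1 0.038 0.01 0 0 0 28;1 0.038 0.01 0 0 0 28;1 0.038 0.01 0 0 0 28"

```text
time_s: 12.18
eef_pos: [0.5293, 0.2618, 0.0332]
eef_rot: [-0.0, 1.0, -0.01, 0.0]
wrist_force: [-0.9, -1.1, 3.9]
opening: 0.164
grasp_force: 59.5
```

```bash
python3 -c "
from h import *
arc(range(2,7,2))"
```

```text
r 0.08138656016826248 dir 87.69652206122004
1 0.0028 0.0001 0.0000 0 0 2;1 0.0057 0.0003 0.0000 0 0 4;1 0.0085 0.0006 0.0000 0 0 6
```

>>> servo_tool --series "1 0.0015 0 0 0 0 1;1 0.003 0 0 0 0 2;1 0.003 0 0 0 0 2;1 0.003 0 0 0 0 2"

```text
time_s: 12.52
eef_pos: [0.5302, 0.2618, 0.0331]
eef_rot: [0.0, 1.0, -0.027, -0.002]
wrist_force: [-6.8, -0.4, 10.5]
opening: 0.162
grasp_force: 60.0
```

>>> servo_tool --series "1 0.0015 0 0 0 0 0;1 0.003 0 0 0 0 0;1 0.003 0 0 0 0 0;1 0.003 0 0 0 0 0"

```text
time_s: 12.85
eef_pos: [0.5303, 0.2618, 0.0329]
eef_rot: [0.001, 1.0, -0.027, -0.004]
wrist_force: [-16.7, -1.1, 19.0]
opening: 0.164
grasp_force: 60.9
```

>>> servo_tool --series "0 0 0 0 0 0 0;0 0 0 0 0 0 0;0 0 0 0 0 0 0;0 0 0 -0.04 0 0 0;0 0 0 -0.08 0 0 0;0 0 0 -0.12 0 0 0;0 0 0 -0.16 0 0 0;0 0 0 -0.18 0 0 0;0 0 0 -0.18 0 0 0"

```text
time_s: 13.6
eef_pos: [0.5384, 0.2623, 0.2193]
eef_rot: [-0.002, 1.0, -0.028, 0.005]
wrist_force: [0.1, -0.6, 0.3]
opening: 0.501
grasp_force: 0.0
```

Run:
```python
from h import *
print(ctrl.get_obs()["wrist_force"])
rel([.45,0,.21],7.4)
rel([.543,-.287,.16],7.4)
```

```text
[ 0.11471007 -0.59962149  0.3397832 ]
rel [0.45, 0, 0.21] 7.4 shift [-0.0735  0.2669  0.0076] turn [ -0.14  -0.63 -10.64]
rel [0.543, -0.287, 0.16] 7.4 shift [0.0351 0.5483 0.0578] turn [ -0.14  -0.63 -10.64]
```

>>> servo_tool --series "-0.2 0.035 0.548 0 0 0 -10.6;-0.2 0.035 0.548 0 0 0 -10.6;-0.2 0.035 0.548 0 0 0 -10.6;-0.2 0.035 0.548 0 0 0 -10.6;-0.2 0.035 0.548 0 0 0 -10.6;-0.2 0.035 0.548 0 0 0 -10.6;-0.2 0.035 0.548 0 0 0 -10.6;-0.2 0.035 0.548 0 0 0 -10.6;-0.2 0.035 0.548 0 0 0 -10.6;-0.2 0.035 0.548 0 0 0 -10.6;-0.2 0.035 0.548 0 0 0 -10.6;-0.2 0.035 0.548 0 0 0 -10.6"

```text
time_s: 14.6
eef_pos: [0.5371, -0.2379, 0.2112]
eef_rot: [-0.001, 0.998, 0.064, -0.001]
wrist_force: [1.2, 0.9, 0.2]
opening: 0.601
grasp_force: 0.0
```

>>> servo_tool --series "-0.2 0 0.04 0 0 0 0;-0.2 0 0.048 0 0 0 0;-0.2 0 0.048 0 0 0 0;-0.2 0 0.048 0 0 0 0"

```text
time_s: 14.93
eef_pos: [0.5435, -0.2832, 0.2111]
eef_rot: [-0.001, 0.998, 0.063, -0.001]
wrist_force: [0.6, 0.3, -0.9]
opening: 0.599
grasp_force: 0.0
```

Run:
```python
from h import *
rel([.544,-.288,.035],7.4)
S=[cam("scene") for _ in range(4)]; P=np.median([f[1] for f in S],0); I=S[0][0].astype(int); x,y,z=P[...,0],P[...,1],P[...,2]
k=(x>.5)&(x<.68)&(y>.19)&(y<.33)&(z>.07)&(z<.085); _,L,s,_=cv2.connectedComponentsWithStats(k.astype(np.uint8)); k=L==1+s[1:,4].argmax()
print("carriage",cv2.minAreaRect((P[k][:,:2]*1000).astype(np.float32)))
k=(x>.5)&(x<.55)&(y>.23)&(y<.29)&(z>.045)&(z<.07); print("knob",P[k].mean(0),k.sum())
```

```text
rel [0.544, -0.288, 0.035] 7.4 shift [0.0002 0.0053 0.1761] turn [-0.13  0.09 -0.14]
carriage ((604.8843994140625, 254.88922119140625), (100.92012023925781, 89.92084503173828), 86.25394439697266)
knob [0.53098589 0.25723099 0.05896155] 33
```

>>> servo_tool --series "-0.2 0 0.005 0.04 0 0 0;-0.2 0 0.005 0.08 0 0 0;-0.2 0 0.005 0.1 0 0 0;-0.2 0 0.005 0.1 0 0 0"

```text
time_s: 15.47
eef_pos: [0.5417, -0.2845, 0.1069]
eef_rot: [-0.003, 0.998, 0.065, -0.004]
wrist_force: [-0.5, 1.7, -0.2]
opening: 0.604
grasp_force: 0.0
```

Run:
```python
from h import *
tips(); rel([.544,-.288,.035],7.4)
```

```text
eef [ 0.5417 -0.2845  0.1069] open 0.604 f [-0.5  1.7 -0.2]
[265 249   8   7  16] low [[0.548, -0.256, 0.123], [0.535, -0.262, 0.127], [0.539, -0.262, 0.127]] mean [ 0.542 -0.26   0.13 ]
[247 268   9   4  16] low [[0.554, -0.319, 0.123], [0.554, -0.31, 0.123], [0.556, -0.314, 0.125]] mean [ 0.554 -0.318  0.13 ]
rel [0.544, -0.288, 0.035] 7.4 shift [-0.002  -0.0008  0.0794] turn [ 0.09 -0.09 -0.02]
```

>>> servo_tool --series "-0.2 0 0 0.03 0 0 0;-0.2 0 0 0.055 0 0 0;-0.2 0 0 0.07 0 0 0;-0.2 0 0 0.078 0 0 0;-0.2 0 0 0.078 0 0 0;-0.2 0 0 0.078 0 0 0;1 0 0 0.078 0 0 0;1 0 0 0.078 0 0 0;1 0 0 0.078 0 0 0;1 0 0 0.078 0 0 0;1 0 0 0.078 0 0 0"

```text
time_s: 16.53
eef_pos: [0.5459, -0.2884, 0.0368]
eef_rot: [0.0, 0.998, 0.064, 0.001]
wrist_force: [-1.3, 4.7, 6.3]
opening: 0.281
grasp_force: 58.5
```

>>> servo_tool --series "1 0 0 -0.015 0 0 0;1 0 0 -0.04 0 0 0;1 0 0 -0.08 0 0 0;1 0 0 -0.12 0 0 0;1 0 0 -0.16 0 0 0;1 0 0 -0.19 0 0 0;1 0 0 -0.19 0 0 0;1 0 0 -0.19 0 0 0;1 0 0 -0.19 0 0 0"

```text
time_s: 17.28
eef_pos: [0.5445, -0.2883, 0.2244]
eef_rot: [-0.0, 0.998, 0.064, -0.0]
wrist_force: [-1.1, 0.4, -0.8]
opening: 0.287
grasp_force: 58.9
```

Run:
```python
from h import *
rel([.50,0,.23],45); rel([.603,.257,.21],86.7)
I,P,m=cam("scene"); save("s7.png",I)
```

```text
rel [0.5, 0, 0.23] 45 shift [-0.0074 -0.2916 -0.0055] turn [-1.000e-02  0.000e+00 -3.769e+01]
rel [0.603, 0.257, 0.21] 86.7 shift [ 0.1274 -0.5334  0.0145] turn [-1.000e-02  0.000e+00 -7.939e+01]
```

View pics/s7.png

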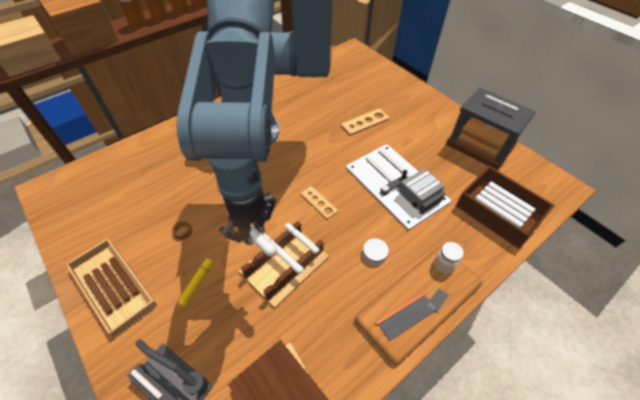

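The tube is held at about (265,243), lifted clear. The other two are still in the cradle, the lever lies locked behind the carriage at (395,183), and the tin and gauge are untouched.

>>> servo_tool --series "1 0.01 -0.04 0 0 0 -6;1 0.02 -0.08 0 0 0 -12;1 0.03 -0.12 0 0 0 -18;1 0.04 -0.16 0 0 0 -24;1 0.05 -0.2 0 0 0 -30;1 0.06 -0.24 0 0 0 -36;1 0.065 -0.28 0 0 0 -42;1 0.075 -0.32 0 0 0 -48;1 0.085 -0.36 0 0 0 -54;1 0.095 -0.4 0 0 0 -60;1 0.105 -0.44 0 0 0 -66;1 0.115 -0.48 0 0 0 -72"

```text
time_s: 18.33
eef_pos: [0.5964, 0.2041, 0.2222]
eef_rot: [-0.001, 0.768, 0.64, -0.002]
wrist_force: [1.6, -0.0, 0.5]
opening: 0.284
grasp_force: 59.0
```

Run:
```python
from h import *
rel([.605,.257,.20],86.7)
```

```text
rel [0.605, 0.257, 0.2] 86.7 shift [ 0.0536 -0.001   0.0221] turn [-0.22  0.06 -7.1 ]
```

>>> servo_tool --series "1 0.03 -0.001 0.005 0 0 -4;1 0.054 -0.001 0.015 0 0 -7.1;1 0.054 -0.001 0.025 0 0 -7.1;1 0.054 -0.001 0.035 0 0 -7.1;1 0.054 -0.001 0.045 0 0 -7.1;1 0.054 -0.001 0.05 0 0 -7.1;1 0.054 -0.001 0.05 0 0 -7.1;1 0.054 -0.001 0.05 0 0 -7.1;1 0.054 -0.001 0.05 0 0 -7.1;1 0.054 -0.001 0.05 0 0 -7.1"

```text
time_s: 19.17
eef_pos: [0.6075, 0.255, 0.1757]
eef_rot: [0.0, 0.729, 0.684, 0.001]
wrist_force: [-0.6, -0.0, -0.2]
opening: 0.288
grasp_force: 59.0
```

Run:
```python
from h import *
rel([.605,.257,.171],86.7); print(ctrl.get_obs()["eef_pos"])
for n in("scene","top"):
    S=[cam(n) for _ in range(5)]; P=np.median([f[1] for f in S],0); I=S[0][0].astype(int); x,y,z=P[...,0],P[...,1],P[...,2]
    b=(x>.5)&(x<.7)&(y>.15)&(y<.36)
    k=b&(z>.165)&(z<.225)&(I.max(-1)-I.min(-1)<40)&(I.sum(-1)>330)
    Q=P[k]; print(n,len(Q))
    if len(Q)>20:
        print("tube",cv2.minAreaRect((Q[:,:2]*1000).astype(np.float32)),Q.mean(0),Q.min(0),Q.max(0))
        d=np.linalg.svd(Q-Q.mean(0),full_matrices=False)[2][0]; print("dir",d)
    k=b&(z>.07)&(z<.085); 
    _,L,s,_=cv2.connectedComponentsWithStats(k.astype(np.uint8)); k=L==1+s[1:,4].argmax()
    print("car",k.sum(),cv2.minAreaRect((P[k][:,:2]*1000).astype(np.float32)))
    save(n+"8.png",S[0][0])
a=cv2.imread("pics/scene8.png")[110:240,340:470]; b=cv2.imread("pics/top8.png")[110:240,190:290]
cv2.imwrite("pics/c8.png",cv2.resize(np.hstack([a,b]),None,fx=3.4,fy=3.4,interpolation=cv2.INTER_CUBIC))
```

```text
rel [0.605, 0.257, 0.171] 86.7 shift [ 0.0019 -0.0026  0.0047] turn [ 0.09 -0.03 -0.35]
[0.60749154 0.25497772 0.17569253]
scene 243
tube ((608.8182983398438, 250.00604248046875), (134.79884338378906, 25.79676055908203), 86.96479797363281) [0.6085352  0.22293725 0.2098479 ] [0.59482267 0.18285354 0.19110921] [0.62141478 0.3172386  0.22067677]
dir [-0.06745401 -0.9964827  -0.04972106]
car 770 ((604.21435546875, 255.53994750976562), (100.22689056396484, 90.1715316772461), 86.34272003173828)
top 217
tube ((606.3849487304688, 215.3585205078125), (59.025455474853516, 30.6960506439209), 85.62660217285156) [0.60290405 0.21412034 0.21167384] [0.59096226 0.18589781 0.19296248] [0.62393881 0.24470483 0.21797863]
dir [-0.05614775 -0.99815205 -0.02323599]
car 373 ((585.99853515625, 238.5768280029297), (56.3770866394043, 62.69470977783203), 1.2830454111099243)
```

View pics/c8.png

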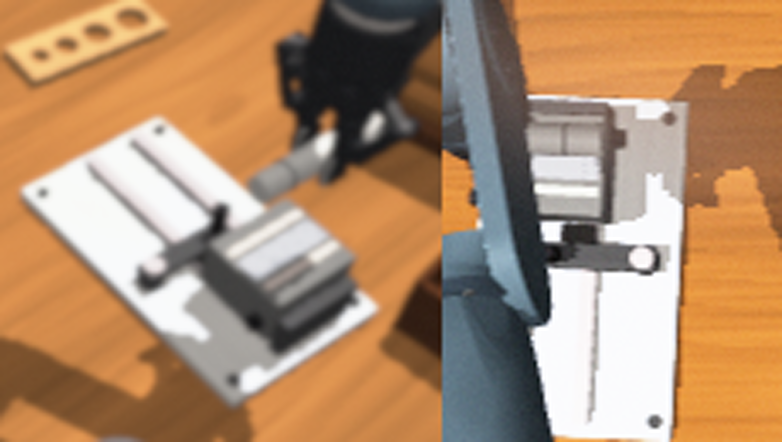

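The last crops show the lever across the rails behind the home carriage, and the tube held over the window with its flat end towards us at about left crop (270,180). I fit the cylinder axis for the fine correction.

```bash
cat > fit.py <<'E'
from h import *
from scipy.optimize import least_squares
for n in("scene","top"):
    S=[cam(n) for _ in range(5)]; P=np.median([f[1] for f in S],0); I=S[0][0].astype(int); x,y,z=P[...,0],P[...,1],P[...,2]
    b=(np.abs(x-.606)<.03)&(y>.165)&(y<.345)&(z>.178)&(z<.235)
    k=b&(I.max(-1)-I.min(-1)<45)&(I.sum(-1)>250)&((y<.235)|(y>.28)); Q=P[k]
    def f(p):
        d=np.array([p[2],1,p[3]]); d/=np.linalg.norm(d); v=Q-[p[0],.255,p[1]]; return np.linalg.norm(np.cross(v,d),axis=1)-.013
    r=least_squares(f,[.606,.2,-.0,0.],loss="soft_l1",f_scale=.002); e=np.sqrt(np.diag(np.linalg.inv(r.jac.T@r.jac))*np.mean(r.fun**2))
    ok=np.abs(f(r.x))<.005
    print(n,len(Q),"x,z at y=.255, slopes",r.x.round(4),"+-",e.round(4),"y ends",np.sort(Q[ok][:,1])[[0,2,-3,-1]].round(4))
o=ctrl.get_obs(); print(o["eef_pos"],o["dq"].round(4)); rel([.605,.258,.171],86.7)
E
python3 fit.py
```

```text
scene 188 x,z at y=.255, slopes [0.6054 0.2003 0.0553 0.0038] +- [0.0006 0.0006 0.0119 0.0115] y ends [0.1831 0.1842 0.3136 0.3199]
top 188 x,z at y=.255, slopes [ 0.607   0.2012  0.0639 -0.0174] +- [0.0008 0.0006 0.0176 0.0126] y ends [0.1856 0.1861 0.2344 0.2346]
[0.60680225 0.2554516  0.17457735] [-0.0003  0.0014  0.0007 -0.0012 -0.0006 -0.0005]
rel [0.605, 0.258, 0.171] 86.7 shift [ 0.0024 -0.002   0.0036] turn [-0.   -0.   -0.29]
```

>>> servo_tool --series "1 0.0025 -0.0015 0.0038 0 0 0;1 0.0025 -0.0015 0.0038 0 0 0;1 0.0025 -0.0015 0.0038 0 0 0;1 0.0025 -0.0015 0.0038 0 0 0;1 0.0025 -0.0015 0.0038 0 0 0;1 0.0025 -0.0015 0.0038 0 0 0;1 0.0025 -0.0015 0.0038 0 0 0;1 0.0025 -0.0015 0.0038 0 0 0"

```text
time_s: 20.83
eef_pos: [0.6055, 0.258, 0.1708]
eef_rot: [0.0, 0.729, 0.685, 0.0]
wrist_force: [-0.4, -0.7, -0.2]
opening: 0.28
grasp_force: 59.0
```

```bash
python3 fit.py
```

```text
scene 187 x,z at y=.255, slopes [6.039e-01 1.967e-01 6.070e-02 3.000e-04] +- [0.0005 0.0005 0.0107 0.0106] y ends [0.1865 0.1865 0.3159 0.3196]
top 176 x,z at y=.255, slopes [0.6047 0.1989 0.0466 0.0129] +- [0.0011 0.0009 0.024  0.0191] y ends [0.1886 0.1892 0.2331 0.2348]
[0.60549308 0.25804652 0.17078654] [-0.0005  0.0012  0.0012 -0.0002  0.001  -0.0006]
rel [0.605, 0.258, 0.171] 86.7 shift [-0.0001 -0.0005 -0.0002] turn [ 0.    0.   -0.29]
```

Both cameras agree the tube is on target: axis z about 0.197, level and aligned with the window. I hand in.

```bash
python3 -c "
from bench import ctrl
print(ctrl.hand_in())"
```

```text
the job is handed in; nothing more can be done
None
```

I handed the job in with the carriage pushed home against its stop, then the lever swung to its stop. The thick tube is held level and still along the window, its axis about 120 mm above the glass and its middle within about 2 mm of the window's centre by camera.

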